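# Lock the bowl and lid of a food processor

## Task

The food processor's bowl and lid have only been set on loosely. With a fingertip, first push the bowl round by its blue handle, clockwise seen from above, until the bowl is fully home against its stop; then push the lid round the same way by its orange tab until the lid is fully home too, with the tab in the slot of the motor tower. Do not lift the machine or shove it along the table, and leave the things standing around it undisturbed.

Things in the scene. Friction and masses are not known exactly. Their poses are not given: they have to be found in the camera images.
- axis (a point): point on the vertical turning axis shared by bowl and lid, 190 mm above the table, level with the tower's top, the highest part of the machine. The clear lid's flat top is at 178 mm, a low white cap in its middle reaches 187 mm. Axes as for processor
- handle (a point): point in the upper part of the bowl's blue handle, 112 mm from the axis, 145 mm above the table. A D-shaped grip standing out radially to 123 mm from the axis, 22 mm thick (across the radius), top at 155 mm, underside at 66 mm height. With the bowl home it stands 215 deg (counterclockwise from above) from the machine's x axis, over an orange mark on the base's rim
- bowl (a joint): how far the bowl still is from home, rad: 0 = fully home against its stop, up to 0.78 = loose; turning it clockwise (seen from above) lowers it. Turning takes about 2.5 N at the handle, and stays where it is left. The lid rides round with the bowl
- tab (a point): centre of the lid's orange tab, 105 mm from the axis, 168 mm above the table. A flat bar standing out radially from the lid's rim (80 mm from the axis) to 122 mm, 24 mm wide (across the radius), 161 to 176 mm high up; free air beneath. With bowl and lid home it stands 115 deg from the machine's x axis, its clockwise half in the tower's slot, its other half free
- lid (a joint): how far the lid still is from home on the bowl, rad (measured relative to the bowl): 0 = fully home, up to 0.62 = loose; turning the lid clockwise (seen from above) lowers it. About 1.5 N at the tab turn it, and it stays where it is left
- processor: white food processor, free on rubber feet, 3.9 kg in all; origin on the bowl's axis at table height. Round base 184 mm across, clear bowl 152 mm across. Motor tower on its +y side: x -50 to 50, y 92 to 200 mm, 190 mm high. The slot for the lid's tab is in the tower's -x face near the bowl, 158 to 180 mm up; an orange dot on the tower's top marks it
- tumbler: drinking glass, 68 mm across, 85 mm tall, standing to the machine's -x side; origin under its centre; bystander
- oil: amber oil bottle with a green cap, 60 mm across, 190 mm tall; origin under its centre; bystander
- spice: small spice jar with a red lid, 44 mm across, 75 mm tall; origin under its centre; bystander
- eggs: steel tray 110 x 160 mm with six eggs, 60 mm tall; origin under its centre; bystander

How it is judged:
On the way, in this order (a step that is already met when the one before it is completed fails the run):
1. the bowl is turned fully home (value of joint bowl below 0.05 rad), for 0.1 s.
2. the lid is turned fully home, the bowl staying home (value of joint each of lid, bowl below 0.05 rad), for 0.2 s.
At the end, for the whole second after the job is handed in: Bowl and lid are both within 0.05 rad (3 deg) of their stops and at rest; the machine stands upright within 30 mm of where it stood, and the glass, bottle, jar and egg tray within 20 mm of where they stood (all of step 2 and velocity of joint bowl between -0.05 and 0.05 rad/s and velocity of joint lid between -0.05 and 0.05 rad/s and distance of processor from where it was at the start of the episode below 0.03 m and angle between processor's own z axis and vertical below 0.05 rad and distance of each of tumbler, oil, spice, eggs from where it was at the start of the episode below 0.02 m); the robot touches nothing.
It fails at once if the machine is lifted or tipped (height (world z) of processor above 0.012 m or angle between processor's own z axis and vertical above 0.1 rad).
It fails at once if the machine is shoved more than 30 mm along the table (distance of processor from where it was at the start of the episode above 0.03 m).
It fails at once if a bystander is moved, lifted or knocked over (distance of any of tumbler, oil, spice, eggs from where it was at the start of the episode above 0.02 m or angle between any of tumbler, oil, spice, eggs's own z axis and vertical above 0.3 rad).
It also fails if it takes over 48 s, if anything falls off the work surface, if the arm or the gripper's body presses on something with over 40 N, if the wrist force passes 120 N, or if a joint passes its speed limit or range.

## Robot

A 6-joint arm with a two-finger parallel gripper is mounted at the origin on the work surface. World frame = base frame: x ahead of the robot, y to its left, z up, the work surface at z = 0. Lengths are in m, angles in rad, forces in N, time in s.
With the tool pointing down it reaches from about 0.35 to 0.8 m from the base axis. Payload 7.3 kg.
Tool frame: the origin (TCP) lies on the front face of the gripper's body, between the roots of the fingers; the fingertips stand 73 mm ahead of it and the grasp point (between the pads) lies 54 mm ahead of it; z points along the fingers, y is the line along which they close (so a half turn about z gives the same grasp; the last joint's range is limited). The gripper opens to 85 mm and grips with 20 to 120 N. Pads are 22 mm wide; open, the fingers measure 114 mm over their backs; the gripper's body (76 mm by 85 mm) begins 54 mm behind the grasp point. The pads swing forward as they close: fully open they stand 13 mm farther back than shut.
Start: joints at [1.026, 0.342, 1.524, -0, 1.275, -0.146], TCP at [0.204, 0.484, 0.304] pointing down, gripper open.
Joint ranges: [-2.53, 2.53], [-0.77, 2.02], [0.04, 2.7], [-1, 4.14], [0.28, 2.66], [-3.11, 3.11]. Speed limits (rad/s): [2.57, 2.57, 3.14, 3.14, 3.14, 3.14].

## Interface

Orientations are given as a unit quaternion [x, y, z, w].
In Python, from plant import ctrl, imaging gives the robot as it stands.
- The arm moves only by the tool drive_tool, never from a script. Its argument "motion" is a list of rows, each an object with "hand": the gripper command: -1 is shut, 1 is fully open, values between are in proportion; "translation": the shift along the tool's x, y, z as a fraction of full scale, a list of three; "twist": the turn about the tool's z as a fraction of full scale. A call has exactly 10 rows; each row shifts and turns the commanded pose from where the row before left it, along the tool's axes as they then stand; what a row does not reach is not made up. Full scale, the value 1, is 7.5 cm for a shift and 90 degrees for a turn. A row lasts 1/12 s, in which the tool goes at most 41.7 mm and 7.16 degrees, less where a joint would pass 70% of its speed; a pose out of reach is approached as far as the arm can. A call with a number of a shift or a turn outside -1 to 1 is refused whole. A call with a gripper value outside its range is refused whole. The fingers move at their own pace and stop on an object; "newtons" is the grip in N (left out, the last holds). Time passes only in rows, so rows that do not move let the fingers close, or fill a call up. It gives the time, the measured TCP pose, the force, the opening and the grip force at its end, in the units of the state.
- ctrl.get_state(): the state, without advancing time (a new reading comes with each control period).
- imaging.capture(name): name is "scene" or "top" or "wrist"; returns a dict with "img" (384x512x3 uint8, red, green, blue), "range_z" (384x512 float32, m along the optical axis (not along the pixel's ray), 0 where there is no reading), "fx", "fy", "cx", "cy" (pixels), "k1" (the pictures are not rectified: a ray, as slopes to the right and down, at radius r is drawn at 1 + k1 r^2 times it, then the intrinsics apply), "cam_to_world" (4x4, takes a point from camera to world coordinates). Camera axes: x right, y up, looking along -z (the intrinsics and any distortion apply to the point x, -y, -z); pixel columns grow to the right and rows downward; lengths in m; the calibration is good to about 2 mm. A picture is of the moment at which its call begins.
- ctrl.close_job(): hands the job in; it is judged then, once.
The state is a dict: "clock": time; "qpos": joint angles; "joint_vel": joint speeds; "effort": joint torques, N m; "eef_pos": TCP position; "tool_rot": TCP orientation; "ft_force": force on the tool from outside, world axes, zero at the start; "moment": the same for the moment, N m; "grip_width": finger opening in m; "gripper_force": force on a finger pad.
Only numpy, scipy, OpenCV 4.12 (cv2) and the standard library are available. Lean on these libraries where they do the work, as an engineer would, in place of code of your own. Each camera call takes 0.05 s, during which the arm holds its last target. There are 200 camera calls.

## Working session

There is one attempt and no reset: what is moved stays moved. The work goes in short steps, Python scripts to look and compute and a tool call to move; the robot and the scene stay as the last step left them, time stands still between calls to the robot, and variables do not carry over. Pictures are saved under pics/ and viewed, at most 10 in all, crops included, and the job is handed in when it is done.

Besides the shell and the picture viewer there is one more tool, called as name([rows], argument=value, ...), one row to a line, values as JSON. drive_tool: Moves the arm, as the interface text tells. Its arguments: {"type":"object","properties":{"motion":{"type":"array"},"newtons":{"type":"number"}},"required":["motion"]}

```bash
mkdir -p pics
cat > h.py <<'E'
import numpy as np, cv2
from plant import ctrl, imaging
def cloud(c):
    h,w=c["range_z"].shape
    u,v=np.meshgrid(np.arange(w),np.arange(h))
    xd=(u-c["cx"])/c["fx"]; yd=(v-c["cy"])/c["fy"]
    x,y=xd.copy(),yd.copy()
    for _ in range(15):
        s=1+c["k1"]*(x*x+y*y); x,y=xd/s,yd/s
    z=c["range_z"]; T=np.array(c["cam_to_world"])
    P=np.stack([x*z,-y*z,-z],-1)@T[:3,:3].T+T[:3,3]
    P[z<=0]=np.nan
    return P
def save(c,n): cv2.imwrite("pics/"+n,c["img"][:,:,::-1])
E
python3 - <<'E'
from h import *
import pickle
d={}
for n in("top","scene"):
    c=imaging.capture(n); d[n]=c; save(c,n+"0.png"); print(n,np.round(c["cam_to_world"],3).tolist())
pickle.dump(d,open("d0.pkl","wb"))
s=ctrl.get_state(); print(s)
E
```

```text
top [[0.15, 0.963, -0.223, 0.464], [-0.989, 0.147, -0.031, -0.016], [0.003, 0.225, 0.974, 0.787], [0.0, 0.0, 0.0, 1.0]]
scene [[0.938, -0.328, 0.109, 0.697], [0.346, 0.881, -0.322, -0.247], [0.009, 0.34, 0.941, 0.854], [0.0, 0.0, 0.0, 1.0]]
{'clock': 0.1, 'qpos': array([ 1.02602816e+00,  3.42670837e-01,  1.52494041e+00, -1.46678268e-05,
        1.27544338e+00, -1.45998553e-01]), 'joint_vel': array([ 0.00108924, -0.00166983, -0.00318758, -0.00165387, -0.00055092,
        0.00193349]), 'effort': array([ 2.42603295e-03, -4.34447551e+01, -2.46492290e+01, -2.02396564e-05,
        4.67632621e-03, -3.06430934e-05]), 'eef_pos': array([0.20368753, 0.48357829, 0.30327956]), 'tool_rot': array([ 1.98064215e-01,  9.80188774e-01, -6.90190870e-04, -2.40879412e-04]), 'ft_force': array([ 0.63748637,  0.15323103, -1.09637992]), 'moment': array([-0.01018662,  0.02904193, -0.02156267]), 'gripper_force': 0.0, 'grip_width': 0.085444514484887}
```

View pics/top0.png

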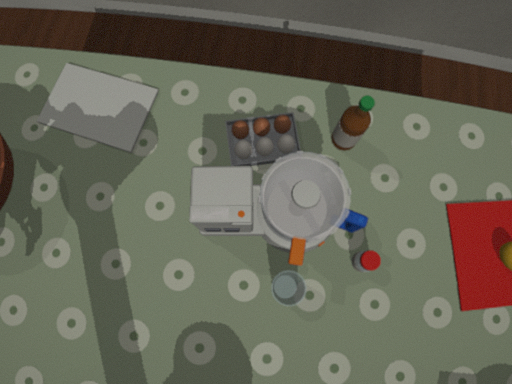

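View pics/scene0.png

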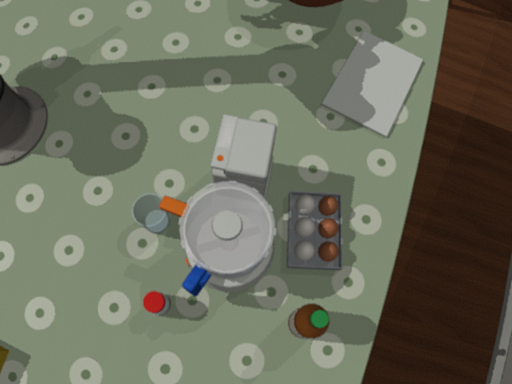

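The top view shows the tower on the left (220,200), the bowl centre near (305,195), the blue handle at (352,221) and the orange tab at (297,250). The tumbler is at (288,288) and the spice jar at (369,261). The scene view shows the same layout from the other side. Next I measure positions.

```bash
cat > m.py <<'E'
from h import *
def measure(d,verbose=True):
    out={}
    for n,c in d.items():
        P=cloud(c); hsv=cv2.cvtColor(c["img"],cv2.COLOR_RGB2HSV); H,S,V=[hsv[...,i].astype(int) for i in range(3)]
        z=P[...,2]
        A=(P[...,0]>.3)&(P[...,1]>-.4)&(P[...,1]<.3)
        def m(k): return A&k
        for nm,k in dict(blue=(H>105)&(H<130)&(S>150)&(z>.125),tab=(H>4)&(H<16)&(S>180)&(z>.155)&(z<.184),dot=(H>4)&(H<16)&(S>150)&(z>.184),mark=(H>4)&(H<16)&(S>150)&(z<.12)&(z>.015),
             spice=((H<4)|(H>176))&(S>180)&(z>.06)&(z<.09),oil=(H>45)&(H<85)&(S>150)&(z>.15),towertop=(z>.1865)&(z<.194)&(S<60)).items():
            q=P[m(k)]
            if len(q): out[n,nm]=q; print(n,nm,len(q),"med",np.round(np.median(q,0),4),"min",np.round(q.min(0),3),"max",np.round(q.max(0),3))
    return out
E
python3 - <<'E'
from m import *
import pickle
d=pickle.load(open("d0.pkl","rb"))
o=measure(d)
for n in d:
    P=cloud(d[n]); z=P[...,2]
    k=(z>.183)&(z<.195)&(P[...,0]>.2)
    num,lab,st,ce=cv2.connectedComponentsWithStats(k.astype(np.uint8))
    for i in range(1,num):
        if st[i,4]>60:
            q=P[lab==i]; r=cv2.minAreaRect((q[:,:2]*1000).astype(np.float32)); print(n,'blob',st[i,4],np.round(q.mean(0),4),r)
    # tumbler region heights
    u,v={"top":(288,288),"scene":(150,210)}[n]
    q=P[v-20:v+21,u-20:u+21].reshape(-1,3); q=q[(q[:,2]>.07)&(q[:,2]<.1)]; print(n,'tumbler',len(q),np.round([q.min(0),q.max(0)],3) if len(q) else '')
E
```

```text
top blue 249 med [ 0.5861 -0.1862  0.1551] min [ 0.576 -0.203  0.125] max [ 0.602 -0.166  0.158]
top tab 324 med [ 0.5131 -0.0839  0.1766] min [ 0.492 -0.176  0.155] max [ 0.792 -0.073  0.181]
top dot 28 med [0.5609 0.0185 0.1914] min [0.557 0.015 0.19 ] max [0.565 0.023 0.194]
top mark 187 med [ 0.7761 -0.1538  0.1033] min [ 0.545 -0.199  0.016] max [0.811 0.072 0.12 ]
top spice 285 med [ 0.5259 -0.2422  0.0757] min [ 0.508 -0.261  0.069] max [ 0.544 -0.224  0.079]
top oil 140 med [ 0.7991 -0.1774  0.1902] min [ 0.789 -0.19   0.179] max [ 0.815 -0.166  0.193]
top towertop 3895 med [0.5948 0.052  0.1904] min [ 0.534 -0.11   0.187] max [0.647 0.117 0.194]
scene blue 340 med [ 0.592  -0.1851  0.1528] min [ 0.578 -0.206  0.126] max [ 0.605 -0.163  0.156]
scene tab 307 med [ 0.5143 -0.0853  0.1745] min [ 0.493 -0.096  0.167] max [ 0.534 -0.073  0.178]
scene dot 21 med [0.56   0.0197 0.1888] min [0.556 0.016 0.187] max [0.565 0.024 0.191]
scene mark 448 med [ 0.7853 -0.0203  0.0488] min [ 0.545 -0.206  0.031] max [0.822 0.072 0.12 ]
scene spice 331 med [ 0.5267 -0.2426  0.0733] min [ 0.50
[... 519 characters left out ...]

top blob 625 [ 0.6128 -0.0863  0.1869] ((613.2984008789062, -86.6197509765625), (47.505882263183594, 48.72034454345703), 8.579448699951172)
top tumbler 252 [[ 0.416 -0.12   0.07 ]
 [ 0.483 -0.054  0.089]]
scene blob 3088 [0.5915 0.0559 0.1883] ((590.605712890625, 58.464317321777344), (100.49089050292969, 107.35400390625), 8.413667678833008)
scene blob 615 [ 0.6133 -0.0854  0.185 ] ((613.6802978515625, -85.05675506591797), (46.160396575927734, 47.736331939697266), 21.071897506713867)
scene blob 261 [ 0.8016 -0.1782  0.188 ] ((801.8109741210938, -178.09494018554688), (27.770978927612305, 25.99526023864746), 18.626480102539062)
scene tumbler 288 [[ 0.416 -0.12   0.07 ]
 [ 0.482 -0.053  0.086]]
```

Measurements, checked against the known sizes:

| Quantity | Value |
|---|---|
| Axis | (0.6133, -0.0858) |
| Machine yaw | about 8.8° |
| Axis to tower centre | 146 mm, as specified |
| Handle angle | 257° now, 223.8° at home (0.58 rad to go) |
| Tab angle | 179.4° now |
| Lid still to turn | about 0.39 rad |

I start by shutting the gripper and crossing at height.

drive_tool([
  {"hand":-1,"translation":[-0.434,-0.314,0],"twist":0},
  {"hand":-1,"translation":[-0.434,-0.314,0],"twist":0},
  {"hand":-1,"translation":[-0.434,-0.314,0],"twist":0},
  {"hand":-1,"translation":[-0.434,-0.314,0],"twist":0},
  {"hand":-1,"translation":[-0.434,-0.314,0],"twist":0},
  {"hand":-1,"translation":[-0.434,-0.314,0],"twist":0},
  {"hand":-1,"translation":[-0.434,-0.314,0],"twist":0},
  {"hand":-1,"translation":[-0.434,-0.314,0],"twist":0},
  {"hand":-1,"translation":[-0.434,-0.314,0],"twist":0},
  {"hand":-1,"translation":[-0.434,-0.314,0],"twist":0},
])

```text
clock: 0.93
eef_pos: [0.4128, 0.1385, 0.3038]
tool_rot: [0.198, 0.98, 0.0, -0.0]
ft_force: [1.3, 1.1, 0.8]
grip_width: -0.0
gripper_force: 0.0
```

drive_tool([
  {"hand":-1,"translation":[-0.434,-0.314,0],"twist":0},
  {"hand":-1,"translation":[-0.434,-0.314,0],"twist":0},
  {"hand":-1,"translation":[-0.434,-0.314,0],"twist":0},
  {"hand":-1,"translation":[-0.434,-0.314,0],"twist":0},
  {"hand":-1,"translation":[-0.434,-0.314,0],"twist":0},
  {"hand":-1,"translation":[-0.434,-0.314,0],"twist":0},
  {"hand":-1,"translation":[-0.434,-0.314,0],"twist":0},
  {"hand":-1,"translation":[-0.434,-0.314,0],"twist":0},
  {"hand":-1,"translation":[-0.434,-0.314,0],"twist":0},
  {"hand":-1,"translation":[-0.434,-0.314,0],"twist":0},
])

```text
clock: 1.77
eef_pos: [0.6214, -0.2048, 0.3033]
tool_rot: [0.198, 0.98, 0.0, -0.0]
ft_force: [0.6, 0.2, 0.2]
grip_width: -0.0001
gripper_force: 0.0
```

drive_tool([
  {"hand":-1,"translation":[0,0,0],"twist":-0.055},
  {"hand":-1,"translation":[0,0,0],"twist":-0.055},
  {"hand":-1,"translation":[0,0,0.23],"twist":0},
  {"hand":-1,"translation":[0,0,0.23],"twist":0},
  {"hand":-1,"translation":[0,0,0.23],"twist":0},
  {"hand":-1,"translation":[0,0,0.23],"twist":0},
  {"hand":-1,"translation":[0,0,0.23],"twist":0},
  {"hand":-1,"translation":[0,0,0.23],"twist":0},
  {"hand":-1,"translation":[0,0,0],"twist":0},
  {"hand":-1,"translation":[0,0,0],"twist":0},
])

```text
clock: 2.6
eef_pos: [0.6204, -0.2028, 0.1993]
tool_rot: [0.113, 0.994, 0.0, -0.001]
ft_force: [-0.7, -0.5, 0.1]
grip_width: -0.0
gripper_force: 0.0
```

Run:
```python
from h import *
a=[imaging.capture(n)["img"][60:320,100:430] for n in("top","scene")]
cv2.imwrite("pics/p1.png",np.hstack(a)[:,:,::-1])
```

```text
(no output)
```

View pics/p1.png

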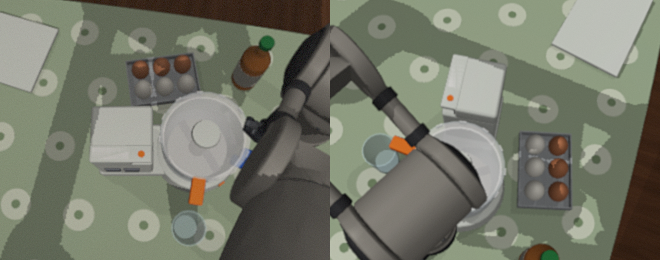

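The finger stands on the far side of the blue handle (left panel about (250,130)), clear of everything, and the tab and tumbler are as before. Next I push along the arc.

drive_tool([
  {"hand":-1,"translation":[0.07,0,0],"twist":0},
  {"hand":-1,"translation":[0.07,0,0],"twist":0},
  {"hand":-1,"translation":[0.078,-0.013,0],"twist":0.0333},
  {"hand":-1,"translation":[0.078,-0.013,0],"twist":0.0333},
  {"hand":-1,"translation":[0.078,-0.013,0],"twist":0.0333},
  {"hand":-1,"translation":[0.078,-0.013,0],"twist":0.0333},
  {"hand":-1,"translation":[0.078,-0.013,0],"twist":0.0333},
  {"hand":-1,"translation":[0.078,-0.013,0],"twist":0.0333},
  {"hand":-1,"translation":[0.078,-0.013,0],"twist":0.0333},
  {"hand":-1,"translation":[0.078,-0.013,0],"twist":0.0333},
])

```text
clock: 3.53
eef_pos: [0.5654, -0.1901, 0.2015]
tool_rot: [0.318, 0.948, -0.001, 0.002]
ft_force: [4.4, -3.3, -2.7]
grip_width: -0.0001
gripper_force: 2.8
```

Run:
```python
from h import *
a=[imaging.capture(n)["img"][60:320,100:430] for n in("top","scene")]
cv2.imwrite("pics/p2.png",np.hstack(a)[:,:,::-1])
s=ctrl.get_state(); p=s["eef_pos"][:2]-[.6133,-.0858]; print(np.hypot(*p),np.degrees(np.arctan2(p[1],p[0]))%360,s["ft_force"])
```

```text
0.11454284614671277 244.8266187647631 [ 0.17776076 -1.30536901 -0.68037739]
```

View pics/p2.png

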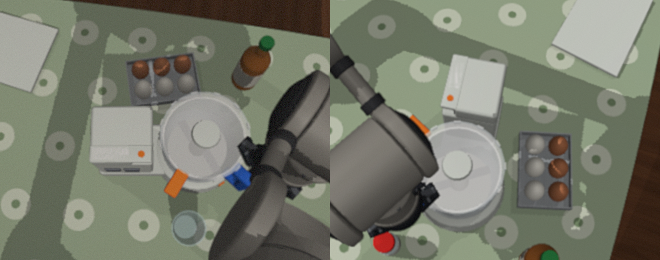

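The handle (left panel (238,178)) and the tab (177,182) have turned together, and the machine hasn't moved. About 10° remain.

drive_tool([
  {"hand":-1,"translation":[0.052,-0.009,0],"twist":0.0222},
  {"hand":-1,"translation":[0.052,-0.009,0],"twist":0.0222},
  {"hand":-1,"translation":[0.052,-0.009,0],"twist":0.0222},
  {"hand":-1,"translation":[0.052,-0.009,0],"twist":0.0222},
  {"hand":-1,"translation":[0.026,-0.004,0],"twist":0.0111},
  {"hand":-1,"translation":[0.026,-0.004,0],"twist":0.0111},
  {"hand":-1,"translation":[0.026,-0.004,0],"twist":0.0111},
  {"hand":-1,"translation":[0,0,0],"twist":0},
  {"hand":-1,"translation":[0,0,0],"twist":0},
  {"hand":-1,"translation":[0,0,0],"twist":0},
])

```text
clock: 4.47
eef_pos: [0.5471, -0.1793, 0.2015]
tool_rot: [0.405, 0.914, -0.001, 0.002]
ft_force: [2.2, -6.2, 0.1]
grip_width: -0.0001
gripper_force: 3.0
```

```bash
cat > chk.py <<'E'
from m import *
d={n:imaging.capture(n) for n in("top","scene")}
o=measure(d) if 0 else None
A=np.array([.6133,-.0858])
for n,c in d.items():
    P=cloud(c); hsv=cv2.cvtColor(c["img"],cv2.COLOR_RGB2HSV); H,S=hsv[...,0].astype(int),hsv[...,1]; z=P[...,2]
    R=np.hypot(P[...,0]-A[0],P[...,1]-A[1])
    for nm,k in dict(handle=(H>105)&(H<130)&(S>150)&(z>.148)&(z<.162)&(R<.135),tab=(H>4)&(H<16)&(S>180)&(z>.168)&(z<.184)&(R<.135)).items():
        q=P[k&(R>.07)][:,:2]
        if len(q)>15: m=np.mean(q,0)-A; print(n,nm,len(q),"ang %.1f r %.4f"%(np.degrees(np.arctan2(m[1],m[0]))%360,np.hypot(*m)))
    k=(z>.183)&(z<.195)&(R<.035); q=P[k]; print(n,"cap",len(q),np.round(q[:,:2].mean(0),4) if len(q) else '')
    k=(H>4)&(H<16)&(S>150)&(z>.184)&(R<.17); q=P[k]; print(n,"dot",len(q),np.round(q[:,:2].mean(0),4) if len(q) else '')
s=ctrl.get_state(); p=s["eef_pos"][:2]-A; print(np.hypot(*p),np.degrees(np.arctan2(p[1],p[0]))%360,s["eef_pos"],s["ft_force"],s["clock"])
E
python3 chk.py
```

```text
top handle 183 ang 222.3 r 0.0971
top tab 307 ang 146.4 r 0.0998
top cap 621 [ 0.6128 -0.0861]
top dot 30 [0.5588 0.0111]
scene tab 275 ang 146.5 r 0.1000
scene cap 631 [ 0.6134 -0.0853]
scene dot 19 [0.5622 0.0123]
0.11455816593424147 234.70331927679806 [ 0.54710711 -0.17929906  0.20147058] [ 2.23879135 -6.18277675  0.22212233] 4.5667
```

drive_tool([
  {"hand":-1,"translation":[0.02,-0.003,0],"twist":0.008},
  {"hand":-1,"translation":[0.02,-0.003,0],"twist":0.008},
  {"hand":-1,"translation":[0,0,0],"twist":0},
  {"hand":-1,"translation":[0,0,0],"twist":0},
  {"hand":-1,"translation":[0,0,0],"twist":0},
  {"hand":-1,"translation":[0,0,0],"twist":0},
  {"hand":-1,"translation":[0,0,0],"twist":0},
  {"hand":-1,"translation":[0,0,0],"twist":0},
  {"hand":-1,"translation":[0,0,0],"twist":0},
  {"hand":-1,"translation":[0,0,0],"twist":0},
])

```text
clock: 5.4
eef_pos: [0.5451, -0.1781, 0.2015]
tool_rot: [0.417, 0.909, -0.001, 0.003]
ft_force: [3.0, -9.9, -1.3]
grip_width: -0.0003
gripper_force: 4.5
```

```bash
python3 chk.py
```

```text
top handle 191 ang 221.3 r 0.0976
top tab 308 ang 145.9 r 0.1008
top cap 625 [ 0.6117 -0.0856]
top dot 25 [0.5608 0.02  ]
scene tab 270 ang 145.9 r 0.1006
scene cap 602 [ 0.6124 -0.0847]
scene dot 21 [0.5601 0.0211]
0.11477397388478328 233.5378017708314 [ 0.54509071 -0.17810687  0.20153768] [ 3.21314503 -9.66600697 -1.4248997 ] 5.5
```

The bowl is at its stop: the tab turned about 33° as predicted, the force is rising, and the whole machine crept about 1 mm. I back off, rise and turn the tool for the tab.

drive_tool([
  {"hand":-1,"translation":[-0.15,0,0],"twist":0},
  {"hand":-1,"translation":[-0.15,0,0],"twist":0},
  {"hand":-1,"translation":[0,0,-0.3],"twist":0},
  {"hand":-1,"translation":[0,0,-0.3],"twist":0},
  {"hand":-1,"translation":[0,0,-0.3],"twist":0},
  {"hand":-1,"translation":[0,0,-0.3],"twist":0},
  {"hand":-1,"translation":[0,0,0],"twist":0.075},
  {"hand":-1,"translation":[0,0,0],"twist":0.075},
  {"hand":-1,"translation":[0,0,0],"twist":0.075},
  {"hand":-1,"translation":[0,0,0],"twist":0.075},
])

```text
clock: 6.33
eef_pos: [0.5586, -0.1927, 0.2911]
tool_rot: [0.62, 0.785, 0.0, 0.0]
ft_force: [-0.1, -0.0, 0.9]
grip_width: 0.0004
gripper_force: 0.0
```

drive_tool([
  {"hand":-1,"translation":[0,0,0],"twist":0.0757},
  {"hand":-1,"translation":[0,0,0],"twist":0.0757},
  {"hand":-1,"translation":[0,0,0],"twist":0.0757},
  {"hand":-1,"translation":[0,0,0],"twist":0.0757},
  {"hand":-1,"translation":[0,0,0],"twist":0.0757},
  {"hand":-1,"translation":[0,0,0],"twist":0.0757},
  {"hand":-1,"translation":[0,0,0],"twist":0.0757},
  {"hand":-1,"translation":[0,0,0],"twist":0},
  {"hand":-1,"translation":[0,0,0],"twist":0},
  {"hand":-1,"translation":[0,0,0],"twist":0},
])

```text
clock: 7.17
eef_pos: [0.5587, -0.1928, 0.2907]
tool_rot: [0.882, 0.471, 0.0, -0.0]
ft_force: [0.3, -0.6, 0.5]
grip_width: -0.0
gripper_force: 0.0
```

```bash
python3 chk.py
python3 - <<'E'
from h import *
from scipy.spatial.transform import Rotation as R
s=ctrl.get_state(); r=R.from_quat(s["tool_rot"])
print(np.degrees(np.arctan2(*r.as_matrix()[:2,1][::-1])), r.inv().apply(np.array([.505,-.0547,.233])-s["eef_pos"])/.075,s["qpos"])
E
```

```text
top handle 254 ang 221.6 r 0.1025
top tab 308 ang 145.9 r 0.1009
top cap 624 [ 0.6118 -0.0856]
top dot 28 [0.5602 0.0098]
scene handle 45 ang 225.1 r 0.0853
scene tab 260 ang 145.6 r 0.1002
scene cap 621 [ 0.6124 -0.0846]
scene dot 36 [ 0.5816 -0.0484]
0.12014076151059037 243.0062161976675 [ 0.55876885 -0.19285212  0.29049421] [0.43200162 0.51397217 0.72048102] 7.2667
-33.89626784912453 [ 1.1290708  -1.62231796  0.7668002 ] [-4.61993997e-01  4.73940144e-01  1.35512655e+00  1.18864143e-04
  1.31256555e+00  1.29577128e-01]
```

drive_tool([
  {"hand":-1,"translation":[0.226,-0.324,0],"twist":0},
  {"hand":-1,"translation":[0.226,-0.324,0],"twist":0},
  {"hand":-1,"translation":[0.226,-0.324,0],"twist":0},
  {"hand":-1,"translation":[0.226,-0.324,0],"twist":0},
  {"hand":-1,"translation":[0.226,-0.324,0],"twist":0},
  {"hand":-1,"translation":[0,0,0.19],"twist":0},
  {"hand":-1,"translation":[0,0,0.19],"twist":0},
  {"hand":-1,"translation":[0,0,0.19],"twist":0},
  {"hand":-1,"translation":[0,0,0.19],"twist":0},
  {"hand":-1,"translation":[0,0,0],"twist":0},
])

```text
clock: 8.1
eef_pos: [0.5044, -0.0542, 0.2311]
tool_rot: [0.883, 0.47, -0.002, -0.002]
ft_force: [-1.1, -0.2, -0.4]
grip_width: -0.0001
gripper_force: 0.0
```

```bash
python3 chk.py
python3 - <<'E'
from h import *
a=[imaging.capture(n)["img"][60:320,100:430] for n in("top","scene")]
cv2.imwrite("pics/p3.png",np.hstack(a)[:,:,::-1])
E
```

```text
top cap 29 [ 0.6331 -0.0919]
top dot 0 
scene handle 272 ang 223.1 r 0.1015
scene tab 264 ang 145.8 r 0.1010
scene cap 618 [ 0.6124 -0.0847]
scene dot 27 [0.5548 0.0036]
0.1121213621201709 163.86396530220435 [ 0.50559571 -0.05463936  0.23348671] [-0.37311011 -0.12669572  0.50899188] 8.2
```

View pics/p3.png

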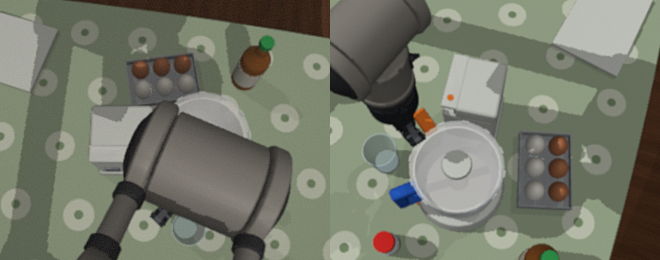

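The bowl handle is home (about 223°). The fingertip stands on the counterclockwise side of the tab (right panel (412,135) and (425,121)). Now I push the tab.

drive_tool([
  {"hand":-1,"translation":[0.07,0,0],"twist":0},
  {"hand":-1,"translation":[0.07,0,0],"twist":0},
  {"hand":-1,"translation":[0.05,-0.009,0],"twist":0.0222},
  {"hand":-1,"translation":[0.05,-0.009,0],"twist":0.0222},
  {"hand":-1,"translation":[0.05,-0.009,0],"twist":0.0222},
  {"hand":-1,"translation":[0.05,-0.009,0],"twist":0.0222},
  {"hand":-1,"translation":[0.05,-0.009,0],"twist":0.0222},
  {"hand":-1,"translation":[0.05,-0.009,0],"twist":0.0222},
  {"hand":-1,"translation":[0.05,-0.009,0],"twist":0.0222},
  {"hand":-1,"translation":[0.05,-0.009,0],"twist":0.0222},
])

```text
clock: 9.13
eef_pos: [0.5272, -0.0194, 0.2339]
tool_rot: [0.94, 0.341, -0.0, 0.0]
ft_force: [-1.2, -0.8, 0.7]
grip_width: 0.0
gripper_force: 1.0
```

```bash
python3 chk.py
```

```text
top handle 72 ang 222.6 r 0.1155
top cap 0 
top dot 0 
scene handle 282 ang 223.1 r 0.1014
scene tab 194 ang 129.4 r 0.0997
scene cap 624 [ 0.6124 -0.0847]
scene dot 46 [ 0.558  -0.0081]
0.10857183948573312 142.1750977699035 [ 0.52754035 -0.01921827  0.23381775] [0.37935066 0.10076555 0.17060504] 9.2333
```

drive_tool([
  {"hand":-1,"translation":[0.025,-0.005,0],"twist":0.0111},
  {"hand":-1,"translation":[0.025,-0.005,0],"twist":0.0111},
  {"hand":-1,"translation":[0.025,-0.005,0],"twist":0.0111},
  {"hand":-1,"translation":[0.025,-0.005,0],"twist":0.0111},
  {"hand":-1,"translation":[0.025,-0.005,0],"twist":0.0111},
  {"hand":-1,"translation":[0.025,-0.005,0],"twist":0.0111},
  {"hand":-1,"translation":[0.012,-0.002,0],"twist":0.005},
  {"hand":-1,"translation":[0,0,0],"twist":0},
  {"hand":-1,"translation":[0,0,0],"twist":0},
  {"hand":-1,"translation":[0,0,0],"twist":0},
])

```text
clock: 10.07
eef_pos: [0.5355, -0.0106, 0.2334]
tool_rot: [0.957, 0.288, 0.0, 0.0]
ft_force: [0.3, -0.0, -0.1]
grip_width: 0.0
gripper_force: 0.0
```

```bash
python3 chk.py
```

```text
top handle 247 ang 221.8 r 0.1030
top cap 0 
top dot 0 
scene handle 268 ang 223.0 r 0.1022
scene tab 160 ang 124.3 r 0.0945
scene cap 613 [ 0.6121 -0.0847]
scene dot 43 [ 0.5599 -0.0008]
0.10822365540518514 136.02032504591187 [ 0.53542375 -0.01064915  0.23340404] [ 0.37483185 -0.73814406  0.06078353] 10.1667
```

drive_tool([
  {"hand":-1,"translation":[0.02,-0.004,0],"twist":0.009},
  {"hand":-1,"translation":[0.02,-0.004,0],"twist":0.009},
  {"hand":-1,"translation":[0.012,-0.002,0],"twist":0.005},
  {"hand":-1,"translation":[0,0,0],"twist":0},
  {"hand":-1,"translation":[0,0,0],"twist":0},
  {"hand":-1,"translation":[0,0,0],"twist":0},
  {"hand":-1,"translation":[0,0,0],"twist":0},
  {"hand":-1,"translation":[0,0,0],"twist":0},
  {"hand":-1,"translation":[0,0,0],"twist":0},
  {"hand":-1,"translation":[0,0,0],"twist":0},
])

```text
clock: 11.0
eef_pos: [0.5365, -0.0092, 0.2333]
tool_rot: [0.963, 0.271, -0.003, 0.001]
ft_force: [-8.4, -7.5, 4.0]
grip_width: -0.0002
gripper_force: 5.8
```

```bash
python3 chk.py
```

```text
top handle 260 ang 221.6 r 0.1016
top cap 0 
top dot 0 
scene handle 273 ang 223.1 r 0.1020
scene tab 161 ang 123.9 r 0.0941
scene cap 620 [ 0.6123 -0.0848]
scene dot 42 [ 0.5611 -0.0007]
0.10844367223688235 135.09623240337845 [ 0.53649006 -0.00924764  0.23336291] [-9.53062897 -7.0446636   4.54296983] 11.1
```

The force jumped to about 12 N opposing the push while the tool stalled, so the lid is at its stop. I back off, rise and verify.

drive_tool([
  {"hand":-1,"translation":[-0.1,0,0],"twist":0},
  {"hand":-1,"translation":[-0.15,0,0],"twist":0},
  {"hand":-1,"translation":[-0.15,0,0],"twist":0},
  {"hand":-1,"translation":[0,0,-0.3],"twist":0},
  {"hand":-1,"translation":[0,0,-0.3],"twist":0},
  {"hand":-1,"translation":[0,0,-0.3],"twist":0},
  {"hand":-1,"translation":[-0.4,-0.3,0],"twist":0},
  {"hand":-1,"translation":[-0.4,-0.3,0],"twist":0},
  {"hand":-1,"translation":[-0.4,-0.3,0],"twist":0},
  {"hand":-1,"translation":[0,0,0],"twist":0},
])

```text
clock: 11.93
eef_pos: [0.3943, -0.0115, 0.3]
tool_rot: [0.963, 0.271, -0.002, -0.002]
ft_force: [0.3, 0.3, 0.7]
grip_width: -0.0002
gripper_force: 0.0
```

```bash
python3 chk.py
python3 - <<'E'
from h import *
a=[imaging.capture(n)["img"][60:320,100:430] for n in("top","scene")]
cv2.imwrite("pics/p4.png",np.hstack(a)[:,:,::-1])
E
```

```text
top handle 265 ang 221.6 r 0.1018
top tab 212 ang 125.0 r 0.0971
top cap 627 [ 0.6117 -0.0854]
top dot 25 [0.5609 0.02  ]
scene handle 270 ang 223.1 r 0.1021
scene tab 180 ang 124.3 r 0.0960
scene cap 621 [ 0.6124 -0.0845]
scene dot 21 [0.5601 0.021 ]
0.22555235434322757 161.0862830114674 [ 0.39992572 -0.01268858  0.30145693] [ 1.73365099 -0.04738648  1.1730879 ] 12.0333
```

View pics/p4.png

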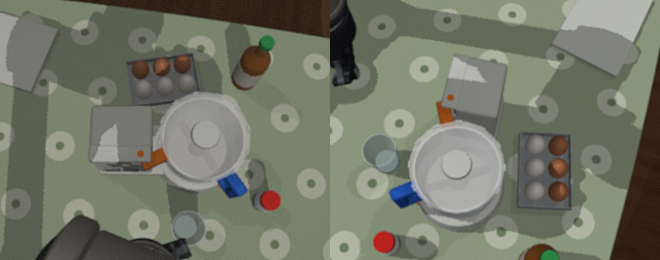

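The tab sits in the tower slot (left panel (157,158)), the handle is at its home angle (232,185), and the tumbler, jar, tray and bottle are where they were. The arm is clear, so I hand in.

```bash
python3 -c "
from plant import ctrl
print(ctrl.close_job())"
```

```text
the job is handed in; nothing more can be done
None
```

I turned the bowl and then the lid to their stops and handed the job in at about 12 s. The tab is in the tower slot, the machine crept only about 1 mm, and in the last pictures the bystanders looked unmoved; no verdict came back.

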